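Press the parts case lid down and slide it home under its leaf spring

ROBOT

A 6-joint arm with a two-finger parallel gripper is mounted at the origin on the work surface. World frame = base frame: x ahead of the robot, y to its left, z up, the work surface at z = 0. Lengths are in m, angles in rad, forces in N, time in s.
With the tool pointing down it reaches from about 0.375 to 0.9 m from the base axis. Payload 3.1 kg.
Tool frame: the origin (TCP) lies on the centre line of the jaws, within the pads' length; the fingertips stand robot.tip_reach ahead of it and the grasp point (between the pads) is the TCP (robot.tip_reach is the distance from the TCP to the fingertips, in m); z points along the fingers, y is the direction in which the jaws open and shut (so a half turn about z gives the same grasp; the last joint's range is limited). The gripper opens to 87 mm and grips with 3 to 60 N. Pads are 19 mm wide; open, the fingers measure 117 mm over their backs; the gripper's body (75 mm by 190 mm) begins 51 mm behind the grasp point.
Start: joints at [1.081, 0.527, 1.433, -0, 1.181, -0.178], TCP at [0.192, 0.595, 0.242] pointing down, gripper open.
Joint ranges: [-3.08, 3.08], [-0.75, 2.2], [0.22, 2.44], [-1.43, 4.57], [0, 2.65], [-2.85, 2.85]. Speed limits (rad/s): [2.79, 2.79, 3.14, 3.14, 3.14, 3.14].

INTERFACE

Orientations are given as a unit quaternion [x, y, z, w].
In Python, from rig import telemetry, viewer, robot gives the robot as it stands. The module is installed in compiled form; this text tells all that it offers.
- The arm moves only by the tool step_arm, never from a script. Its argument "targets" is a list of rows, each an object of numbers: "dx", "dy", "dz": the shift along the tool's x, y, z in m; "rx", "ry", "rz": the turn, a rotation vector about the tool's x, y, z in degrees. In form: [{"dx": .., "dy": .., "dz": .., "rx": .., "ry": .., "rz": ..}, ...]. A call has exactly 5 rows; each row is the pose to reach, as a shift and turn from the pose measured when the call began, along the tool's axes at that moment; what a row does not reach only later rows make up. A row lasts 1/8 s, in which the tool goes at most 62.5 mm and 10.7 degrees, less where a joint would pass 70% of its speed; a pose out of reach is approached as far as the arm can. A call with a gripper value outside its range is refused whole. "gripper" is the opening, from 0 (shut) to 1 (fully open), set as the call begins (left out, the last holds). The fingers move at their own pace and stop on an object; "force" is the grip in N (left out, the last holds). Time passes only in rows, so rows that repeat a pose let the fingers close, or fill a call up. It gives the time, the measured TCP pose, the force and the opening at its end, in the units of the state.
- telemetry.get_obs(): the state, without advancing time (a new reading comes with each control period).
- viewer.camera(name): name is "side" or "top"; returns a dict with "img" (480x640x3 uint8, blue, green, red), "depth" (480x640 float32, m along the optical axis (not along the pixel's ray), 0 where there is no reading), "K" (3x3 intrinsics, pixels), "R" (3x3) and "t" (3): a world point X has camera coordinates R X + t. Camera axes: x right, y down, z forward; pixel columns grow to the right and rows downward; lengths in m; the calibration is good to about 2 mm. A picture is of the moment at which its call begins.
- robot.hand_in(): hands the job in, once; it reports no verdict.
The state is a dict: "time": time; "q": joint angles; "joint_velocities": joint speeds; "joint_torque": joint torques, N m; "position": TCP position; "tool_rot": TCP orientation; "ft_force": force on the tool from outside, world axes, zero at the start; "moment": the same for the moment, N m; "grip_width": finger opening in m.
Only numpy, scipy, OpenCV 4.12 (cv2) and the standard library are available. Lean on these libraries where they do the work, as an engineer would, in place of code of your own. Each camera call takes 0.05 s, during which the arm holds its last target.

TASK

Close the parts case on the shelf: with the fingertips press its lid down hard against the sprung bed and, keeping it pressed, slide it under the bridge and the steel leaf spring until it is fully home against the end wall, so that it stays shut when you let go, then draw clear. Only press and push the lid, never pinch it or lift it, and do not shift the things standing around the case.

Things in the scene. Friction and masses are not known exactly. Their poses are not given: they have to be found in the camera images.
- case: Grey plastic parts case fixed to the shelf; in mm, 156 long (x) x 110 wide (y). Origin on the shelf; case spans x = -86 (low open front with a small black button, not used) to +70. Side walls 54 high, inner faces y = +-47. The lid slides along the case's +x. Inside, fixed ledges 40 high along both sides carry the pressed lid. Pressing the lid behind case x = -82 would tip it.
- bridge (a point): Middle of the lower front edge of the bridge across the case, at case x = +26, y = 0, 48 high (mm). Axes as the case. The bridge is 10 long (x), its top 60 high (clamp and screws to 64). It blocks the lid unless the lid is pressed down at least 4. Behind it a 30 wide steel leaf spring slopes down to case x = +60, tip 44 high; the nose lifts it and it bears on the lid with 2 to 3 N (up to 6 N to push in).
- home_stop (a point): Middle of the end wall's inner face, at case x = +62, y = 0, 43 high (mm). The lid's nose rests against it when the lid is fully home. Axes as the case; the wall top is 54 high.
- bed (a joint): Sprung bed under the lid: two black rails along the case (case x = -82 to +60 mm, y = +-32). Value in m: 0 up (top 46 high), 0.006 fully pressed (top 40 high, flush with the ledges). It sinks level. It pushes up with about 5 N when up and 9 N when fully down, so more than 10 N straight down on the lid bottoms it.
- lid: Loose white plastic flat lid, in mm 124 (x) x 90 (y) x 6 thick, about 90 g, lying on the bed between the side walls, x along the case's x. Origin at the centre of its underside; nose at x = +62. Starts 40 to 54 short of home. Fully home its origin is at case x = 0, y = 0; 40 high while pressed, 40 to 42 when let go, held by bridge and leaf. Flat finger area, thin dark lines, at x = -40 to +6.
- step (a point): Foot of the thumb step on the lid top (mm): lid x = +6, y = 0, at plain top level (6 above the lid's origin). The step is an upright face 6 high and 50 wide looking to the lid's -x, with a ramp behind it down to x = +20. Fingertips pressing on the flat just before it can push it towards +x. Axes as the lid.
- nut: Bystander: stainless flexible connector nut standing upright, about 34 mm across, 46 high; origin at the centre of its underside.
- cartridge: Bystander: ceramic disc tap cartridge standing upright, 36 mm diameter, 50 high; origin at the centre of its underside.
- soap_dish: Bystander: open chrome soap dish, 105 x 75 x 22 mm high; origin at the centre of its underside.
- plunger_handle: Bystander: black rubber-gripped plunger handle lying along its x axis, 182 mm long, 27 thick; origin below its middle, on the shelf.
Things that resemble listed ones, but are neither listed nor needed, are in the scene too. What is meant by the lid is not blue, and is the smaller of those in its own colour.

How it is judged:
On the way:
1. the lid's nose is under the bridge while the fingers press the lid down on its bed (x of lid in the frame of case above -0.034 m and z of lid in the frame of case below 0.0435 m and contact force between the fingers and lid above 3 N), for 0.1 s.
At the end, for the whole second after the job is handed in: The lid is home: its origin within 4 mm of the case's x = 0, between 37 and 44 mm high (held down by the bridge and leaf), aligned with the case within 0.06 rad, at rest and let go (x of lid in the frame of case between -0.004 and 0.004 m and z of lid in the frame of case between 0.037 and 0.044 m and angle between the x axis of lid and the x axis of case, either way round below 0.06 rad and linear speed of lid below 0.01 m/s); the robot touches nothing.
It fails at once if the lid is lifted or carried (its middle more than 10 mm above its starting height) (z of lid in the frame of case above 0.056 m).
It fails at once if the lid is tipped by more than 0.2 rad (angle between lid's own z axis and vertical above 0.2 rad).
It fails at once if a bystander is shifted by more than 15 mm (distance of any of nut, cartridge, soap_dish, plunger_handle from where it was at the start of the episode above 0.015 m).
It also fails if it takes over 43 s, if anything falls off the work surface, if the arm or the gripper's body presses on something with over 40 N, if the wrist force passes 120 N, or if a joint passes its speed limit or range.

## Working session

There is one attempt and no reset: what is moved stays moved. The work goes in short steps, Python scripts to look and compute and a tool call to move; the robot and the scene stay as the last step left them, time stands still between calls to the robot, and variables do not carry over. Pictures are saved under pics/ and viewed, and the job is handed in when it is done.

Besides the shell and the picture viewer there is one more tool, called after ">>>" by a JSON object that holds its "api" and its "payload". step_arm: Moves the arm, as the interface text tells. Its arguments: {"type":"object","properties":{"targets":{"type":"array"},"gripper":{"type":"number"},"force":{"type":"number"}},"required":["targets"]}

```bash
mkdir -p pics
python3 - <<'E'
from rig import telemetry, viewer, robot
import cv2,numpy as np
o=telemetry.get_obs();print(o,robot.tip_reach)
for n in("side","top"):
    c=viewer.camera(n);cv2.imwrite(f"pics/{n}0.png",c["img"]);np.savez(f"{n}0.npz",**c);print(n,c["K"],c["R"],c["t"])
E
```

```text
{'time': 0.0, 'q': array([ 1.08049351e+00,  5.28489197e-01,  1.43388773e+00,  4.81964481e-06,
        1.18138356e+00, -1.78478081e-01]), 'joint_velocities': array([-0.00034042, -0.0002681 ,  0.00081992,  0.00046117, -0.000621  ,
        0.00072862]), 'joint_torque': array([ 1.97054243e-05, -4.40033340e+01, -1.76591241e+01,  6.33000769e-02,
        5.80991060e-02, -1.44478104e-04]), 'position': array([0.19137859, 0.5942615 , 0.24056207]), 'tool_rot': array([ 1.55282279e-01,  9.87869546e-01, -1.02314705e-03, -3.57839076e-04]), 'ft_force': array([-0.28824206,  0.01963051,  0.01698922]), 'moment': array([-0.03137739, -0.04449879,  0.02110381]), 'grip_width': 0.08707711850967823} 0.019
side [[527.62583401   0.         316.99001264]
 [  0.         527.62583401 235.62612985]
 [  0.           0.           1.        ]] [[ 0.97849572 -0.20589791 -0.01233583]
 [-0.14849509 -0.66166589 -0.73494725]
 [ 0.14316191  0.72097455 -0.67801207]] [-0.53002713  0.12969784  0.9024118 ]
top [[523.9088519    0.         315.45433861]
 [  0.         523.9088519  237.736557  ]
 [  0.           0.           1.        ]] [[ 0.02442034 -0.9996963   0.00330942]
 [-0.98028876 -0.02459521 -0.19603323]
 [ 0.19605509  0.00154301 -0.98059167]] [-0.02150868  0.54834293  0.92341616]
```

View pics/top0.png

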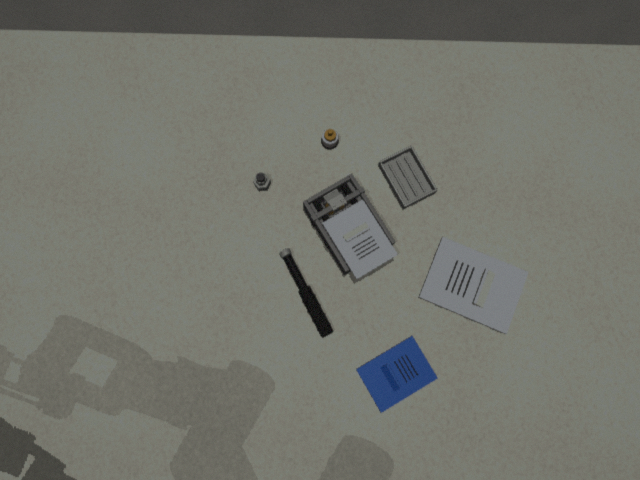

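View pics/side0.png

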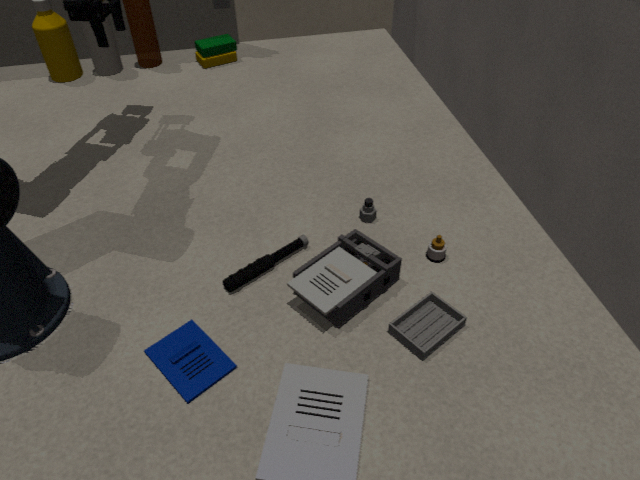

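The top view shows the lid in the case around (360,240), with the bridge to its upper left at about (333,200). The plunger is at (305,290), the nut at (262,181), the cartridge at (330,138) and the dish at (407,177). Next I'll measure the lid and case.

```bash
cat > h.py <<'E'
import numpy as np,cv2
def ray(c,uv,z):
    K,R,t=c["K"],c["R"],c["t"]; uv=np.atleast_2d(np.float64(uv))
    d=np.c_[uv,np.ones(len(uv))]@np.linalg.inv(K).T@R; o=-R.T@t
    return o+d*((z-o[2])/d[:,2])[:,None]
def proj(c,X):
    p=np.atleast_2d(X)@c["R"].T+c["t"]; p=p@c["K"].T; return p[:,:2]/p[:,2:]
def cloud(c):
    v,u=np.mgrid[:480,:640]; D=c["depth"]; K=c["K"]
    P=np.stack([(u-K[0,2])/K[0,0]*D,(v-K[1,2])/K[1,1]*D,D],-1)
    return (P-c["t"])@c["R"]
E
python3 - <<'E'
from h import *
for n,seed in(("top",(375,225)),("side",(310,295))):
    c=dict(np.load(n+"0.npz"));im=c["img"]
    P=cloud(c)
    hsv=cv2.cvtColor(im,cv2.COLOR_BGR2HSV)
    print(n,im[seed[1],seed[0]],P[seed[1],seed[0]])
    b=im[...,0].astype(int);r=im[...,2].astype(int)
    m=((b-r>=0)&(im.min(2)>110)).astype(np.uint8)
    m=cv2.morphologyEx(m,cv2.MORPH_CLOSE,np.ones((5,5)))
    k,l,s,_=cv2.connectedComponentsWithStats(m)
    i=l[seed[1],seed[0]];print(s[i])
    mm=(l==i).astype(np.uint8)
    ct=max(cv2.findContours(mm,0,2)[0],key=cv2.contourArea)
    X=ray(c,ct[:,0],0.052)
    rect=cv2.minAreaRect((X[:,:2]*1000).astype(np.float32));print(rect)
    print(cv2.boxPoints(rect))
    x0,y0,x1,y1=(270,110,450,310) if n=="top" else (260,200,440,340)
    big=cv2.resize(im[y0:y1,x0:x1],None,fx=3 if n=="top" else 4,fy=3 if n=="top" else 4,interpolation=cv2.INTER_CUBIC)
    f=3 if n=="top" else 4
    cv2.drawContours(big,[((ct-[x0,y0])*f)],-1,(0,0,255),1)
    cv2.imwrite(f"pics/{n}_z.png",cv2.convertScaleAbs(big,alpha=1.5))
    rr=(P[...,0]-.55)
    print("h range",np.percentile(P[mm>0][:,2],[5,50,95]))
E
```

```text
top [131 130 126] [ 0.57702165 -0.11958984  0.04926043]
[ 323  200   74   78 2995]
((550.4070434570312, -90.48377990722656), (123.6507568359375, 88.78961944580078), 32.26496505737305)
[[ 474.4287    -85.94862 ]
 [ 521.82776  -161.02809 ]
 [ 626.3854    -95.018936]
 [ 578.9863    -19.939468]]
h range [0.04863757 0.05157141 0.05512525]
side [118 122 124] [ 0.50576686 -0.11861841  0.05011282]
[     0      0    640    480 298024]
((581.168212890625, 406.13970947265625), (1666.1346435546875, 2247.637451171875), 76.02115631103516)
[[-710.6074  -130.78265]
 [1470.4663  -673.73004]
 [1872.9438   943.0621 ]
 [-308.12988 1486.0095 ]]
h range [-0.24765479 -0.00039124  0.12152688]
```

View pics/top_z.png

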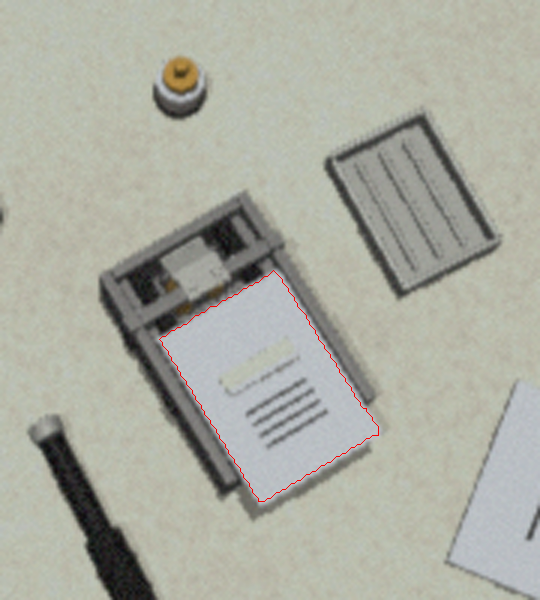

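View pics/side_z.png

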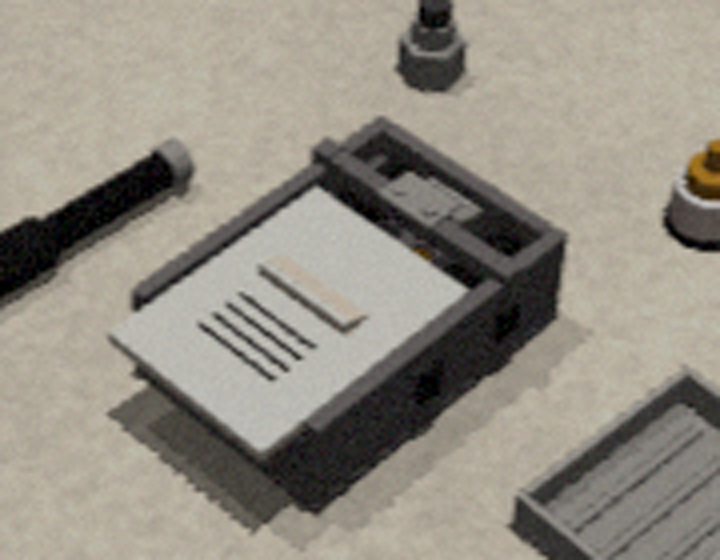

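Run:
```python
from h import *
s=dict(np.load("side0.npz"));t=dict(np.load("top0.npz"))
S=lambda l:np.array(l)/4+[260,200]-.375
T=lambda l:np.array(l)/3+[270,110]-.33
print("lid side",ray(s,S([(110,336),(262,455),(320,188),(473,290)]),.052).round(4)[:,:2].tolist())
print("mean",ray(s,S([(110,336),(262,455),(320,188),(473,290)]),.052).mean(0))
print("case back side",ray(s,S([(380,117),(565,235)]),.054).round(4).tolist())
print("case back top",ray(t,T([(101,275),(246,193)]),.054).round(4).tolist())
print("wall front ends top", ray(t,T([(224,487),(236,483),(372,402)]),.054).round(4).tolist())
print("step foot top",ray(t,T([(230,394),(299,357)]),.052).round(4).tolist())
print("step foot side",ray(s,S([(258,272),(345,330)]),.052).round(4).tolist())
a=np.deg2rad(32.26);ax=np.array([np.cos(a),np.sin(a)]);ay=np.array([-ax[1],ax[0]])
for n,c,l in(("top",t,T([(101,275),(246,193)])),("side",s,S([(380,117),(565,235)]))):
  X=ray(c,l,.054)[:,:2];m=X.mean(0);d=X[0]-X[1];print(n,np.linalg.norm(d),np.rad2deg(np.arctan2(-d[0],d[1])),"case origin",m-.07*ax)
# wall-top depth points in lid frame
L=np.array([.5504,-.0905])
for n,c in(("top",t),("side",s)):
  P=cloud(c).reshape(-1,3);q=(P[:,:2]-L);q=np.c_[q@ax,q@ay,P[:,2]]
  k=(abs(q[:,0])<.14)&(abs(q[:,1])<.09)&(q[:,2]>.04)
  q=q[k];print(n,"extent",np.percentile(q[:,0],[0.5,99.5]),np.percentile(q[:,1],[.5,99.5]))
```

```text
lid side [[0.4734, -0.0878], [0.5212, -0.1624], [0.5789, -0.0211], [0.627, -0.0953]]
mean [ 0.55012063 -0.09165636  0.052     ]
case back side [[0.6162, 0.0164, 0.054], [0.6743, -0.0745, 0.054]]
case back top [[0.6184, 0.0167, 0.054], [0.6749, -0.0742, 0.054]]
wall front ends top [[0.4857, -0.0627, 0.054], [0.4884, -0.0701, 0.054], [0.5412, -0.1539, 0.054]]
step foot top [[0.5444, -0.0658, 0.052], [0.5691, -0.1087, 0.052]]
step foot side [[0.541, -0.0654, 0.052], [0.5689, -0.1056, 0.052]]
top 0.10698271300781081 31.826419802515872 case origin [ 0.58745385 -0.06609638]
side 0.107896621876371 32.57539106970571 case origin [ 0.58607044 -0.06640607]
top extent [-0.0607995   0.11540295] [-0.05343689  0.05598581]
side extent [-0.06318567  0.1134027 ] [-0.05358874  0.05697979]
```

```bash
cat >> h.py <<'E'
from scipy.spatial.transform import Rotation as Ro
A=np.deg2rad(32.2);AX=np.array([np.cos(A),np.sin(A)]);LID=np.array([.5503,-.091])
def goal(p,frac=None):
    from rig import telemetry
    o=telemetry.get_obs();R=Ro.from_quat(o["tool_rot"])
    G=Ro.from_matrix(np.array([[AX[0],AX[1],0],[AX[1],-AX[0],0],[0,0,-1]]).T)
    print("t",o["time"],"pos",o["position"].round(4),"q",o["q"].round(2),"F",o["ft_force"].round(2),"tool x yaw",np.rad2deg(np.arctan2(*R.as_matrix()[1::-1,0])).round(2),"w",o["grip_width"])
    print("d mm",(R.inv().apply(np.array(p)-o["position"])*1000).round(1),"rot deg",np.rad2deg((R.inv()*G).as_rotvec()).round(2))
E
python3 -c "
from h import *
p=LID-.006*AX;print(p);goal([*p,.13])"
```

```text
[ 0.54522284 -0.09419726]
t 0.1 pos [0.1914 0.5943 0.2407] q [ 1.08  0.53  1.43  0.    1.18 -0.18] F [-0.57 -0.29 -0.25] tool x yaw 162.13 w 0.08696460194369922
d mm [-548.  -546.6  111.5] rot deg [-8.0000e-02  1.1000e-01  1.2993e+02]
```

>>> {"api": "step_arm", "payload": {"targets": [{"dx":-0.042,"dy":-0.042,"dz":0,"rx":0,"ry":0,"rz":10},{"dx":-0.084,"dy":-0.084,"dz":0,"rx":0,"ry":0,"rz":20},{"dx":-0.126,"dy":-0.126,"dz":0,"rx":0,"ry":0,"rz":30},{"dx":-0.168,"dy":-0.168,"dz":0,"rx":0,"ry":0,"rz":40},{"dx":-0.21,"dy":-0.21,"dz":0,"rx":0,"ry":0,"rz":50}], "gripper": 0, "force": 30}}

```text
time: 0.72
position: [0.3273, 0.3283, 0.2409]
tool_rot: [0.56, 0.828, -0.001, 0.0]
ft_force: [-0.4, 0.4, -1.1]
grip_width: 0.0451
```

```bash
python3 -c "
from h import *
p=LID-.006*AX;goal([*p,.13])"
```

```text
t 0.725 pos [0.3273 0.3283 0.2409] q [ 0.55  0.31  1.82 -0.    1.01  0.17] F [-0.37  0.43 -1.13] tool x yaw 111.83 w 0.04505220843002836
d mm [-473.1   45.3  111.5] rot deg [-1.000e-02  1.200e-01  7.963e+01]
```

>>> {"api": "step_arm", "payload": {"targets": [{"dx":-0.059,"dy":0.006,"dz":0,"rx":0,"ry":0,"rz":10},{"dx":-0.118,"dy":0.012,"dz":0,"rx":0,"ry":0,"rz":20},{"dx":-0.177,"dy":0.017,"dz":0,"rx":0,"ry":0,"rz":30},{"dx":-0.236,"dy":0.023,"dz":0,"rx":0,"ry":0,"rz":40},{"dx":-0.296,"dy":0.028,"dz":0,"rx":0,"ry":0,"rz":50}]}}

```text
time: 1.35
position: [0.4639, 0.0621, 0.2412]
tool_rot: [0.859, 0.511, -0.001, 0.0]
ft_force: [0.5, 0.5, 0.5]
grip_width: 0.0017
```

```bash
python3 -c "
from h import *
p=LID-.006*AX;goal([*p,.13])"
```

```text
t 1.35 pos [0.4639 0.0621 0.2412] q [-0.11  0.32  1.81 -0.    1.01  0.39] F [0.52 0.45 0.5 ] tool x yaw 61.49 w 0.0016583895045514808
d mm [-98.4 146.  111.3] rot deg [ 0.03  0.1  29.29]
```

>>> {"api": "step_arm", "payload": {"targets": [{"dx":-0.025,"dy":0.037,"dz":0.02,"rx":0,"ry":0,"rz":10},{"dx":-0.05,"dy":0.074,"dz":0.05,"rx":0,"ry":0,"rz":20},{"dx":-0.075,"dy":0.11,"dz":0.08,"rx":0,"ry":0,"rz":29.3},{"dx":-0.0984,"dy":0.146,"dz":0.111,"rx":0,"ry":0.1,"rz":29.3},{"dx":-0.0984,"dy":0.146,"dz":0.111,"rx":0,"ry":0.1,"rz":29.3}]}}

```text
time: 1.98
position: [0.5453, -0.0967, 0.1275]
tool_rot: [0.961, 0.275, -0.001, -0.001]
ft_force: [-0.1, 1.2, 0.7]
grip_width: 0.0006
```

Run:
```python
from h import *
from rig import viewer
p=LID-.006*AX;goal([*p,.08])
for n in("side","top"):
    c=viewer.camera(n)
    x0,y0=(270,110) if n=="top" else (250,160)
    cv2.imwrite(f"pics/{n}1.png",cv2.convertScaleAbs(cv2.resize(c["img"][y0:y0+200,x0:x0+200],None,fx=3,fy=3,interpolation=2),alpha=1.5))
```

```text
t 1.975 pos [ 0.5453 -0.0967  0.1275] q [-0.38  0.59  1.71 -0.    0.84  0.64] F [-0.08  1.24  0.73] tool x yaw 31.97 w 0.000576366415630118
d mm [ 1.3 -2.1 47.5] rot deg [-0.11  0.12 -0.23]
```

View pics/side1.png

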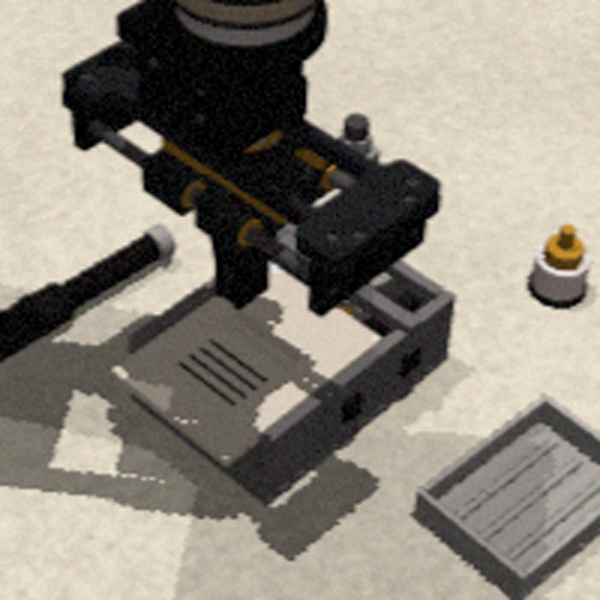

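The closed fingers hang over the finger area, clear of the walls. I'll land 9 mm short of the step centreline and then slide forward to it.

```bash
python3 -c "
from h import *
p=LID-.009*AX;goal([*p,.08])"
```

```text
t 2.075 pos [ 0.5444 -0.0941  0.1296] q [-0.37  0.59  1.71  0.    0.84  0.64] F [-0.12  0.36 -0.05] tool x yaw 32.13 w 0.0002509829268659479
d mm [-2.3  0.7 49.6] rot deg [-0.11  0.07 -0.07]
```

>>> {"api": "step_arm", "payload": {"targets": [{"dx":-0.002,"dy":0.0007,"dz":0.025,"rx":-0.1,"ry":0.07,"rz":0},{"dx":-0.002,"dy":0.0007,"dz":0.048,"rx":-0.1,"ry":0.07,"rz":0},{"dx":-0.002,"dy":0.0007,"dz":0.054,"rx":-0.1,"ry":0.07,"rz":0},{"dx":-0.002,"dy":0.0007,"dz":0.056,"rx":-0.1,"ry":0.07,"rz":0},{"dx":-0.002,"dy":0.0007,"dz":0.057,"rx":-0.1,"ry":0.07,"rz":0}]}}

```text
time: 2.7
position: [0.5435, -0.0955, 0.0736]
tool_rot: [0.961, 0.277, 0.001, 0.0]
ft_force: [-0.4, 0.2, -0.3]
grip_width: 0.0004
```

```bash
python3 -c "
from h import *
p=LID-.009*AX;goal([*p,.065])"
```

```text
t 2.7 pos [ 0.5435 -0.0955  0.0736] q [-0.38  0.68  1.75  0.    0.71  0.63] F [-0.37  0.18 -0.29] tool x yaw 32.17 w 0.0004386151716392429
d mm [-0.9 -0.2  8.6] rot deg [ 0.08 -0.06 -0.03]
```

>>> {"api": "step_arm", "payload": {"targets": [{"dx":0,"dy":0,"dz":0.002,"rx":0,"ry":0,"rz":0},{"dx":0,"dy":0,"dz":0.004,"rx":0,"ry":0,"rz":0},{"dx":0,"dy":0,"dz":0.006,"rx":0,"ry":0,"rz":0},{"dx":0,"dy":0,"dz":0.008,"rx":0,"ry":0,"rz":0},{"dx":0,"dy":0,"dz":0.008,"rx":0,"ry":0,"rz":0}]}}

```text
time: 3.32
position: [0.544, -0.0956, 0.0661]
tool_rot: [0.961, 0.277, 0.001, 0.001]
ft_force: [-1.1, 0.3, 6.8]
grip_width: 0.0002
```

```bash
python3 -c "
from h import *
p=LID-.009*AX;goal([*p,.065])"
```

```text
t 3.325 pos [ 0.544  -0.0956  0.0661] q [-0.38  0.69  1.75  0.    0.69  0.63] F [-1.05  0.33  6.78] tool x yaw 32.16 w 0.00024945337034310065
d mm [-1.2 -0.6  1.1] rot deg [ 0.13 -0.11 -0.04]
```

>>> {"api": "step_arm", "payload": {"targets": [{"dx":0,"dy":0,"dz":0.001,"rx":0,"ry":0,"rz":0},{"dx":0,"dy":0,"dz":0.002,"rx":0,"ry":0,"rz":0},{"dx":0,"dy":0,"dz":0.0025,"rx":0,"ry":0,"rz":0},{"dx":0,"dy":0,"dz":0.003,"rx":0,"ry":0,"rz":0},{"dx":0,"dy":0,"dz":0.003,"rx":0,"ry":0,"rz":0}]}}

```text
time: 3.95
position: [0.5441, -0.0956, 0.0654]
tool_rot: [0.961, 0.277, 0.002, 0.001]
ft_force: [-2.5, 1.7, 17.9]
grip_width: 0.0003
```

```bash
python3 -c "
from h import *
p=LID-.009*AX;goal([*p,.065])"
```

```text
t 3.95 pos [ 0.5441 -0.0956  0.0654] q [-0.38  0.7   1.75  0.    0.69  0.63] F [-2.53  1.67 17.9 ] tool x yaw 32.16 w 0.0002802887884356907
d mm [-1.3 -0.6  0.3] rot deg [ 0.17 -0.14 -0.04]
```

>>> {"api": "step_arm", "payload": {"targets": [{"dx":0.003,"dy":0,"dz":0.0025,"rx":0,"ry":0,"rz":0},{"dx":0.006,"dy":0,"dz":0.0025,"rx":0,"ry":0,"rz":0},{"dx":0.009,"dy":0,"dz":0.0025,"rx":0,"ry":0,"rz":0},{"dx":0.012,"dy":0,"dz":0.0025,"rx":0,"ry":0,"rz":0},{"dx":0.015,"dy":0,"dz":0.0025,"rx":0,"ry":0,"rz":0}]}}

```text
time: 4.58
position: [0.5524, -0.0898, 0.0653]
tool_rot: [0.96, 0.279, -0.003, 0.001]
ft_force: [-12.6, -9.3, 24.4]
grip_width: 0.0004
```

```bash
cat > look.py <<'E'
import sys
from h import *
from rig import viewer
p=LID-.009*AX;goal([*p,.065])
c=viewer.camera("side")
cv2.imwrite(f"pics/{sys.argv[1]}.png",cv2.convertScaleAbs(cv2.resize(c["img"][200:340,260:440],None,fx=4,fy=4,interpolation=2),alpha=1.5))
E
python3 look.py s2
```

```text
t 4.575 pos [ 0.5524 -0.0898  0.0653] q [-0.36  0.7   1.73 -0.01  0.72  0.66] F [-12.64  -9.26  24.44] tool x yaw 32.36 w 0.000394164444710908
d mm [-11.4  -0.2   0.4] rot deg [0.03 0.4  0.16]
```

View pics/s2.png

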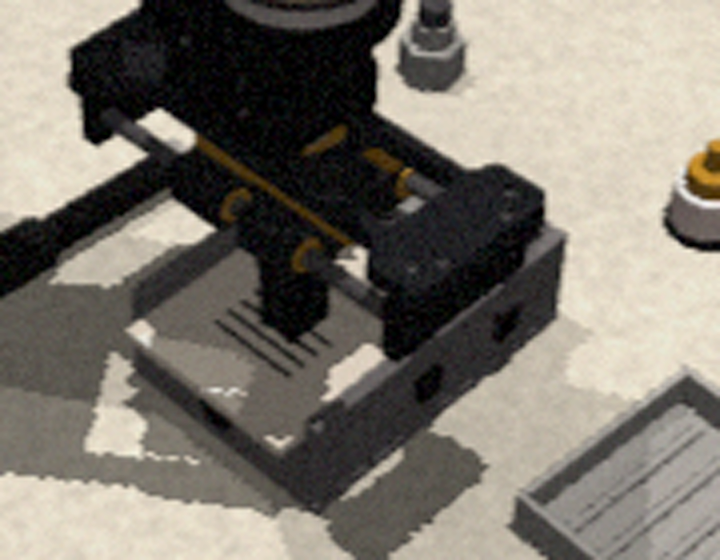

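>>> {"api": "step_arm", "payload": {"targets": [{"dx":0.006,"dy":0,"dz":0.003,"rx":0,"ry":0.4,"rz":0},{"dx":0.009,"dy":0,"dz":0.003,"rx":0,"ry":0.4,"rz":0},{"dx":0.012,"dy":0,"dz":0.003,"rx":0,"ry":0.4,"rz":0},{"dx":0.015,"dy":0,"dz":0.003,"rx":0,"ry":0.4,"rz":0},{"dx":0.018,"dy":0,"dz":0.003,"rx":0,"ry":0.4,"rz":0}]}}

```text
time: 5.25
position: [0.5628, -0.0828, 0.0653]
tool_rot: [0.96, 0.281, -0.005, 0.001]
ft_force: [-18.3, -11.7, 29.1]
grip_width: 0.0001
```

```bash
python3 look.py s3
```

```text
t 5.25 pos [ 0.5628 -0.0828  0.0653] q [-0.34  0.71  1.7  -0.01  0.74  0.67] F [-18.29 -11.69  29.1 ] tool x yaw 32.59 w 6.588142750116224e-05
d mm [-23.9   0.1   0.5] rot deg [-0.1   0.62  0.39]
```

View pics/s3.png

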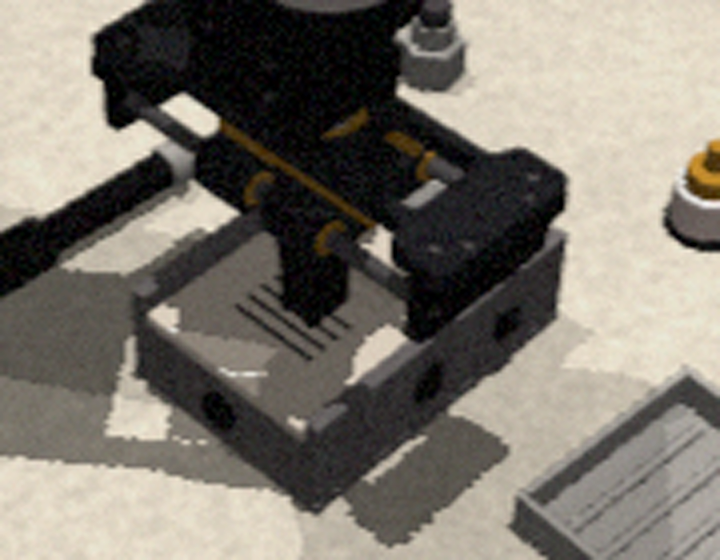

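>>> {"api": "step_arm", "payload": {"targets": [{"dx":0.008,"dy":0,"dz":0.002,"rx":0,"ry":0.6,"rz":0.2},{"dx":0.011,"dy":0,"dz":0.002,"rx":0,"ry":0.6,"rz":0.2},{"dx":0.014,"dy":0,"dz":0.002,"rx":0,"ry":0.6,"rz":0.2},{"dx":0.017,"dy":0,"dz":0.002,"rx":0,"ry":0.6,"rz":0.2},{"dx":0.02,"dy":0,"dz":0.002,"rx":0,"ry":0.6,"rz":0.2}]}}

```text
time: 5.92
position: [0.5755, -0.0742, 0.0653]
tool_rot: [0.96, 0.281, -0.005, -0.001]
ft_force: [-15.0, -11.2, 24.3]
grip_width: 0.0004
```

```bash
python3 look.py s4
```

```text
t 5.925 pos [ 0.5755 -0.0742  0.0653] q [-0.32  0.72  1.67 -0.01  0.76  0.69] F [-14.97 -11.25  24.33] tool x yaw 32.58 w 0.00036959630830085504
d mm [-39.3   0.5   0.7] rot deg [-0.22  0.57  0.38]
```

View pics/s4.png

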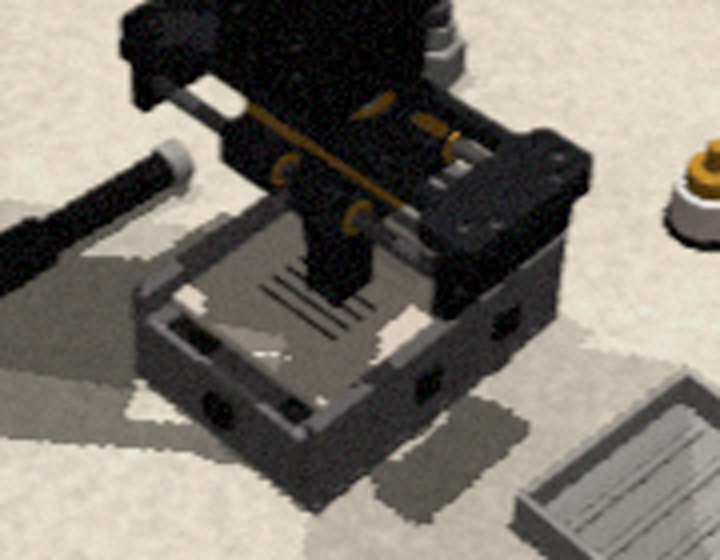

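>>> {"api": "step_arm", "payload": {"targets": [{"dx":0.008,"dy":0,"dz":0.0023,"rx":0,"ry":0.5,"rz":0.2},{"dx":0.0105,"dy":0,"dz":0.0023,"rx":0,"ry":0.5,"rz":0.2},{"dx":0.013,"dy":0,"dz":0.0023,"rx":0,"ry":0.5,"rz":0.2},{"dx":0.015,"dy":0,"dz":0.0023,"rx":0,"ry":0.5,"rz":0.2},{"dx":0.017,"dy":0,"dz":0.0023,"rx":0,"ry":0.5,"rz":0.2}]}}

```text
time: 6.6
position: [0.5841, -0.0682, 0.0653]
tool_rot: [0.96, 0.281, -0.008, -0.001]
ft_force: [-16.4, -12.6, 26.0]
grip_width: 0.0002
```

```bash
python3 look.py s5
```

```text
t 6.6 pos [ 0.5841 -0.0682  0.0653] q [-0.3   0.73  1.64 -0.01  0.78  0.71] F [-16.4  -12.56  26.01] tool x yaw 32.62 w 0.00018838087078086558
d mm [-49.8   0.9   1. ] rot deg [-0.4   0.83  0.42]
```

View pics/s5.png

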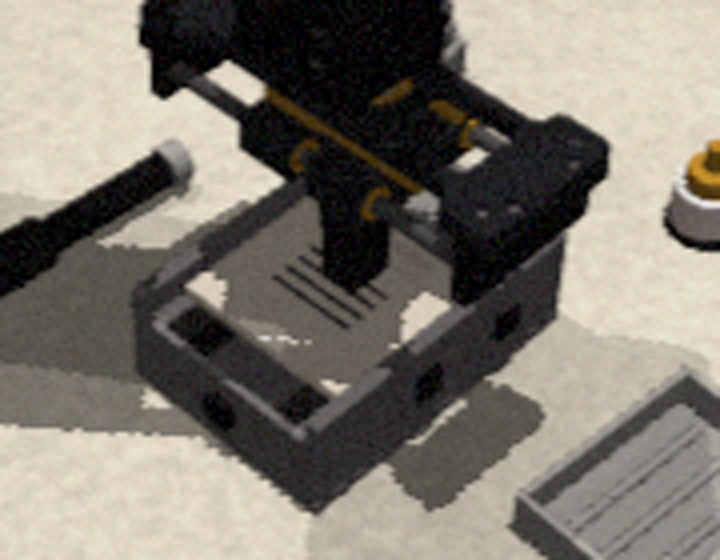

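>>> {"api": "step_arm", "payload": {"targets": [{"dx":0.007,"dy":0,"dz":0.0023,"rx":0,"ry":0.7,"rz":0.2},{"dx":0.009,"dy":0,"dz":0.0023,"rx":0,"ry":0.7,"rz":0.2},{"dx":0.011,"dy":0,"dz":0.0023,"rx":0,"ry":0.7,"rz":0.2},{"dx":0.012,"dy":0,"dz":0.0023,"rx":0,"ry":0.7,"rz":0.2},{"dx":0.012,"dy":0,"dz":0.0023,"rx":0,"ry":0.7,"rz":0.2}]}}

```text
time: 7.28
position: [0.5858, -0.0671, 0.0653]
tool_rot: [0.959, 0.282, -0.012, -0.002]
ft_force: [-22.3, -20.0, 29.2]
grip_width: 0.0004
```

```bash
python3 look.py s6
```

```text
t 7.275 pos [ 0.5858 -0.0671  0.0653] q [-0.3   0.73  1.63 -0.01  0.8   0.71] F [-22.26 -19.99  29.15] tool x yaw 32.75 w 0.00042478688183739924
d mm [-51.7   0.8   1.5] rot deg [-0.61  1.28  0.55]
```

View pics/s6.png

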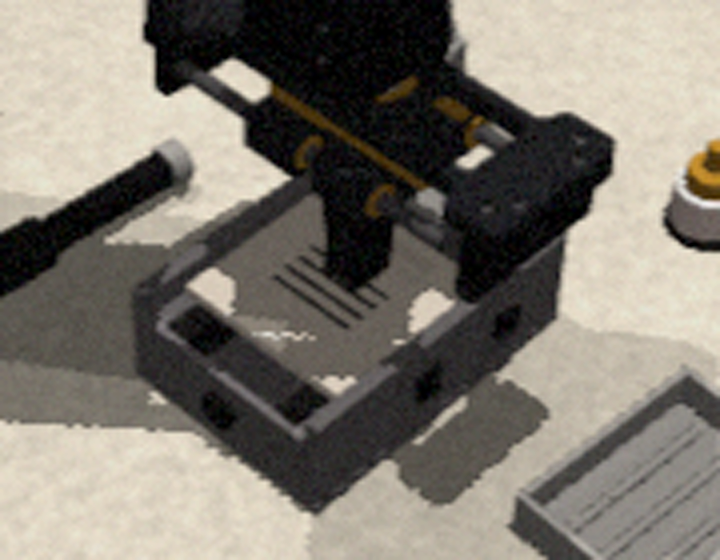

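Run:
```python
from h import *
s=dict(np.load("side0.npz"))
S=lambda l:np.array(l)/4+[260,200]-.375
C=np.array([.587,-.0664])
for nm,l,z in(("lid rear",[(188,287),(336,391)],.046),("wall back outer",[(566,235)],.054),("wall front ends(-86)",[(136,290),(307,438)],.054),("front foot",[(312,512)],0)):
  X=ray(s,S(l),z)[:,:2]-C; print(nm,(X@AX*1000).round(1),(X@np.array([-AX[1],AX[0]])*1000).round(1))
```

```text
lid rear [-61.8 -58.9] [ 44.2 -40.3]
wall back outer [69.9] [-53.7]
wall front ends(-86) [-83.6 -89.5] [ 52.7 -53.7]
front foot [-83.7] [-51.9]
```

The lid's rear edge is at case x of about -60 (home is -62). The lines have stopped moving while the side force rose to 30 N, so the lid is against the end wall. I'll ease the push and then lift straight off.

>>> {"api": "step_arm", "payload": {"targets": [{"dx":0.004,"dy":0,"dz":0.002,"rx":0,"ry":0.5,"rz":0},{"dx":0.002,"dy":0,"dz":0.001,"rx":0,"ry":0.3,"rz":0},{"dx":0.0005,"dy":0,"dz":0,"rx":0,"ry":0,"rz":0},{"dx":0,"dy":0,"dz":-0.004,"rx":0,"ry":0,"rz":0},{"dx":-0.001,"dy":0,"dz":-0.015,"rx":0,"ry":0,"rz":0}]}}

```text
time: 7.95
position: [0.5849, -0.0673, 0.0799]
tool_rot: [0.959, 0.282, -0.013, -0.003]
ft_force: [1.0, 0.3, 0.4]
grip_width: 0.0006
```

>>> {"api": "step_arm", "payload": {"targets": [{"dx":0,"dy":0,"dz":-0.03,"rx":0,"ry":0,"rz":0},{"dx":0,"dy":0,"dz":-0.06,"rx":0,"ry":0,"rz":0},{"dx":-0.05,"dy":0,"dz":-0.1,"rx":0,"ry":0,"rz":0},{"dx":-0.1,"dy":0,"dz":-0.15,"rx":0,"ry":0,"rz":0},{"dx":-0.15,"dy":0,"dz":-0.2,"rx":0,"ry":0,"rz":0}]}}

```text
time: 8.57
position: [0.4735, -0.1415, 0.2719]
tool_rot: [0.959, 0.282, -0.012, -0.002]
ft_force: [-0.0, -0.9, 0.4]
grip_width: 0.0003
```

```bash
python3 look.py s7
python3 - <<'E'
from h import *
from rig import viewer
c=viewer.camera("top");cv2.imwrite("pics/t7.png",cv2.convertScaleAbs(c["img"],alpha=1.4))
E
```

```text
t 8.575 pos [ 0.4735 -0.1415  0.2719] q [-0.51  0.32  1.7  -0.02  1.14  0.5 ] F [-0.05 -0.92  0.45] tool x yaw 32.79 w 0.0003401270876381161
d mm [ 87.5   1.5 205. ] rot deg [-0.66  1.28  0.58]
```

View pics/s7.png

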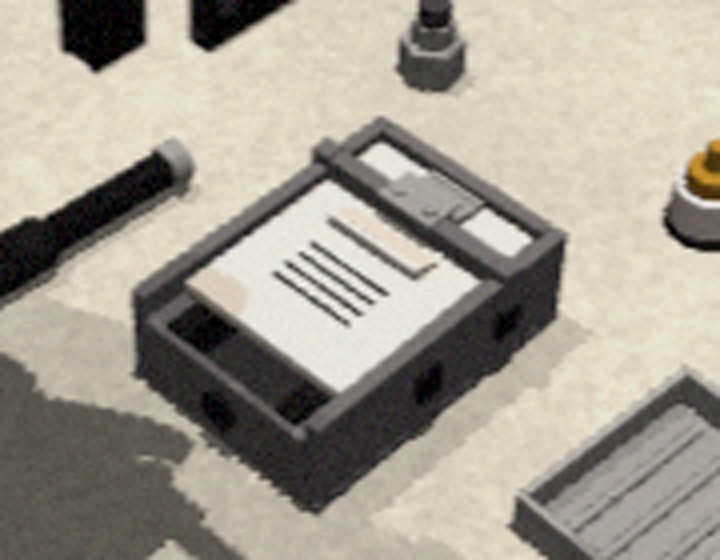

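View pics/t7.png

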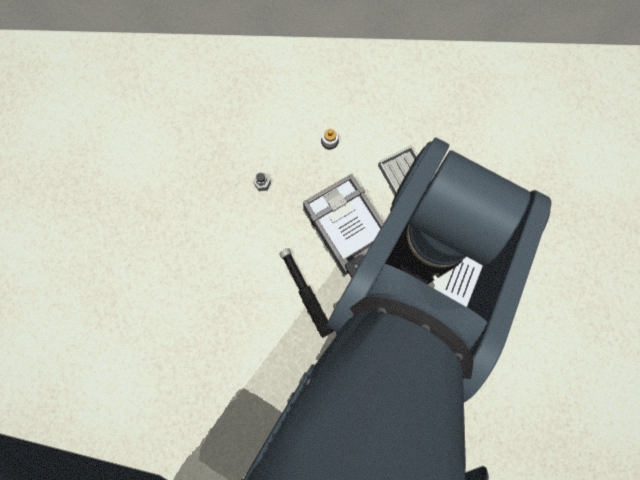

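Run:
```python
from h import *
from rig import viewer
s=viewer.camera("side")
S=lambda l:np.array(l)/4+[260,200]-.375
C=np.array([.587,-.0664]);AY=np.array([-AX[1],AX[0]])
for nm,l,z in(("rear -62",[(187,282),(336,388)],.047),("step foot +6",[(329,219),(415,277)],.047),("line rear",[(274,273),(349,325)],.047),("bridge",[(314,148)],.06)):
  X=ray(s,S(l),z)[:,:2]-C; print(nm,(X@AX*1000).round(1),(X@AY*1000).round(1))
X=ray(s,S([(200,325),(273,380)]),.052)[:,:2]-LID;print("line0 in lid frame",(X@AX*1000).round(1))
X=ray(s,S([(258,272),(345,330)]),.052)[:,:2]-LID;print("step0 in lid frame",(X@AX*1000).round(1))
# depth of the lid top
P=cloud(s).reshape(-1,3);q=P[:,:2]-C;a,b=q@AX,q@AY
k=(a>-.055)&(a<-.005)&(abs(b)<.038)&(P[:,2]>.02);D=np.c_[a[k],b[k],np.ones(k.sum())]
print("top height",np.median(P[k,2]),np.linalg.lstsq(D,P[k,2],rcond=None)[0])
k=(a>.045)&(a<.056)&(abs(abs(b)-.03)<.008);print("nose height",np.median(P[k,2]))
```

```text
rear -62 [-60.7 -58.4] [ 45.9 -39.8]
step foot +6 [ 9.7 10.5] [ 29.8 -20.5]
line rear [-30.6 -29.6] [ 23.5 -19.7]
bridge [27.8] [56.8]
line0 in lid frame [-32.7 -32.4]
step0 in lid frame [5.7 8. ]
top height 0.04767935035385336 [ 0.0091702  -0.00953248  0.04777481]
nose height 0.0478408654876152
```

Run:
```python
from rig import robot,telemetry
print(telemetry.get_obs()["joint_velocities"].round(3)); robot.hand_in()
```

```text
[ 0.031  0.066  0.018  0.013 -0.019  0.009]
the job is handed in; nothing more can be done
```

The lid is shut and, by my measurements, fully home. I pressed it down with the closed fingertips until the bed bottomed, at about 18 N. I slid it under the bridge and leaf at 24–29 N down until it stopped against the end wall. Then I eased the push, lifted straight off and handed in at about 9 s.

- **Home position:** while I pushed the last 2 mm, the lid's marks stayed still and the side force rose to about 30 N. In the pictures after release the lid stays under the bridge and reaches the end wall.
- **Height:** the lid top reads about 47.7 mm, which puts its origin near 41.7 mm (limit 44 mm).
- **Things around the case:** the nut, cartridge and plunger handle look unmoved. The soap dish was partly hidden by the arm in the last top view, but looks unmoved in the side view.
- **Disagreement:** the rays put the lid about 2–4 mm past home, but the same calibration reads the bridge about 2 mm too far along. Correcting for that leaves the lid within about 2 mm of home.
- **Force:** the total force at the fingertips reached about 42 N during the final push. That is well under the 120 N wrist limit. The 40 N limit is for the arm and gripper body; I assumed it doesn't count the fingertips.

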